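Shut the guard and press a jar stopper home three clicks

ROBOT

A 6-joint arm with a two-finger parallel gripper is mounted at the origin on the work surface. World frame = base frame: x ahead of the robot, y to its left, z up, the work surface at z = 0. Lengths are in mm, angles in rad, forces in N, time in s.
With the tool pointing down it reaches from about 300 to 775 mm from the base axis. Payload 14.6 kg.
Tool frame: the origin (TCP) lies between the finger pads; the fingertips stand 22 mm ahead of it and the grasp point (between the pads) lies 3 mm ahead of it (finger_overhang is the distance from the TCP to the fingertips, in mm); z points along the fingers, y is the direction in which the jaws open and shut (so a half turn about z gives the same grasp; the last joint's range is limited). The gripper opens to 94 mm and grips with 3 to 60 N. Pads are 16 mm wide; open, the fingers measure 119 mm over their backs; the gripper's body (75 mm by 177 mm) begins 78 mm behind the grasp point.
Start: joints at [-1.306, 0.3, 1.521, -0, 1.321, -0.067], TCP at [179.153, -519.994, 227.446] pointing down, gripper open.
Joint ranges: [-3.03, 3.03], [-0.79, 2.21], [0.23, 2.52], [-1.04, 4.18], [0, 3.07], [-2.55, 2.55]. Speed limits (rad/s): [2.22, 2.22, 2.57, 3.14, 3.14, 3.14].

INTERFACE

Orientations are given as [roll, pitch, yaw] about the fixed x, y, z axes, in that order (R = Rz(yaw) Ry(pitch) Rx(roll)).
In Python, from cell import * gives the robot as it stands.
- The arm moves only by the tool jog_arm, never from a script. Its argument "increments" is a list of rows, each a list of 7 numbers: the shift along the tool's x, y, z in cm, then the turn, a rotation vector about the tool's x, y, z in degrees, then the finger opening in cm, from 0 to 9.4. In form: [[x, y, z, wx, wy, wz, grip], ...]. A call has 1 to 20 rows; each row shifts and turns the commanded pose from where the row before left it, along the tool's axes as they then stand; what a row does not reach is not made up. A row lasts 1/8 s, in which the tool goes at most 62.5 mm and 10.7 degrees, less where a joint would pass 70% of its speed; a pose out of reach is approached as far as the arm can. A call is refused whole if a number of a shift passes 6.25 or a number of a turn 10.7, either way. A call with a gripper value outside its range is refused whole. The fingers move at their own pace and stop on an object; "squeeze" is the grip in N (left out, the last holds). Time passes only in rows, so rows that do not move let the fingers close. It gives the time, the measured TCP pose, the force and the opening at its end, in the units of the state.
- read_state(): the state, without advancing time (a new reading comes with each control period).
- camera(name): name is "scene" or "top" or "wrist"; returns a dict with "image" (420x560x3 uint8, red, green, blue), "K" (3x3 intrinsics, pixels), "rvec" (rotation vector, rad) and "tvec" (3), from world to camera coordinates, as OpenCV has them. Camera axes: x right, y down, z forward; pixel columns grow to the right and rows downward; lengths in mm; the calibration is good to about 2 mm. A picture is of the moment at which its call begins. There is no depth.
- sign_off(): hands the job in, once; it reports no verdict.
Trained networks look in a picture, given as the dict that the camera call returned (one of the last four; its "shot" number tells which), for a name from the list of things; names that differ only in an ending like _2 or _b are one class to them, and where a whole thing is asked for, a point or a joint stands for the part that bears it (a point fixed in the world has none). Each returns a list of dicts, best first, with "conf" (0 to 1); they miss things now and then, are a little off and sometimes report something else, mostly with a low value. They report only what shows in the picture. A call takes as long as a camera call.
- recognise(picture, name): "centre" ([x, y, z] in mm, in the coordinates of the camera as it stood for that picture, good to about 4 mm: the middle of the surface that is visible of it).
- regions_of(picture, name): "mask" (420x560 bool, what is visible of it).
The state is a dict: "clock": time; "joints": joint angles; "qd": joint speeds; "effort": joint torques, N m; "eef_pos": TCP position; "eef_rot": TCP orientation; "wrist_force": force on the tool from outside, world axes, zero at the start; "moment": the same for the moment, N m; "finger_gap": finger opening in mm.
Only numpy, scipy, OpenCV 4.12 (cv2) and the standard library are available. Lean on these libraries where they do the work, as an engineer would, in place of code of your own. Each camera call takes 0.05 s, during which the arm holds its last target.

TASK

Seal the jar in the green stoppering press: first push its orange-framed clear guard door shut until it snaps home on its catch, then press the red-knobbed lever down exactly three clicks, counting them by feel, and never a fourth. The lever springs back if let go, so finish while still holding it down at the third click; keep the guard shut and leave the two jars and the red tin where they stand.

Things in the scene. Friction and masses are not known exactly. Their poses are not given: they have to be found in the camera images.
- press: Stoppering press fixed to the counter, a corked jar inside. Origin: centre of its underside, own z up. Base 200 x 200 x 30 mm; clear housing x -80..80, y -85..85, top 180 mm (click pawl to 220 mm at x 0, y 96). Own -x is the front with the guard door, facing roughly world +y; own +y is the side with the lever and the door's hinge (the side far from the robot).
- guard (a joint): Guard door angle, rad: 0 shut, grows as it opens about an upright hinge (max 1.3, starts at 0.45 to 1.0). It stays where left and turns easily (about 1 N) down to 0.1; then a roller catch resists with up to 10 N at guard_push; below about 0.04 the catch pulls it home by itself. Counts as shut below 0.02.
- guard_push (a point): Point to push on the door's outer face: 115 mm from the hinge axis, 140 mm up. Orange-framed clear panel 150 mm wide from the hinge, 6 mm thick, 33 to 173 mm above the counter. Own -x is the outward normal, own +y points to the hinge. With the door shut its axes equal the press's and it lies at press x -86, y -40 mm.
- guard_hinge (a point): Point on the door's upright hinge axis, at press x -80, y 75 mm, 103 mm above the counter. An opening door swings towards the press's -x.
- lever (a joint): Lever angle, rad: 0 at rest (arm 0.4 above level), grows as the knob goes down, stop at 0.95. A spring lifts it (4 to 5 N at the knob); let go, it returns to 0. Clicks: the push needed rises sharply by 3 N (peaks 7 to 8 N at 0.12, 0.31, 0.49, 0.69), eases over the tooth tops at 0.19, 0.38, 0.57, 0.76 and is least (3 to 4 N) in notches at 0.27, 0.46, 0.65. Third click held: 0.57 to 0.75.
- lever_knob (a point): Centre of the red knob, a bar 24 mm in diameter, 46 mm long along press y, pushed down from above. It swings about a level axis along press y through press x 0, 150 mm up: at lever angle q it is at press x = -130 cos(0.4 - q), y 135, height 150 + 130 sin(0.4 - q) mm (201 at rest, 116 at the third click).
- jar_amber_mid (a point): Bystander: loose amber glass jar with a cork, 60 mm diameter, 85 mm tall, standing in front of the lever; centre, half-way up.
- jar_white_mid (a point): Bystander: loose white jar with a cork, 68 mm diameter, 95 mm tall, standing behind the press; centre, half-way up.
- tea_tin_mid (a point): Bystander: loose red tin with a brass lid, 70 x 90 x 80 mm tall, behind the press beside the white jar; centre, half-way up.

How it is judged (in metres and radians):
On the way, in this order (a step that is already met when the one before it is completed fails the run):
1. the guard door is shut on its catch, the lever not yet worked (value of joint guard below 0.02 rad and value of joint lever below 0.15 rad), for 0.2 s.
2. the lever is at the third click, held by the fingers (value of joint lever between 0.56 and 0.755 rad and contact force between the fingers and lever above 1 N), for 0.3 s.
At the end, for the whole second after the job is handed in: The guard door is shut (below 0.02 rad) and the robot's fingers hold the lever still (under 0.1 rad/s) at the third click (0.56 to 0.755 rad), pushing on it with more than 1 N (all of step 2 and value of joint guard below 0.02 rad and velocity of joint lever between -0.1 and 0.1 rad/s); the arm keeps its last pose, push and grip.
It fails at once if the lever is worked (past the first click) while the guard is open (value of joint lever above 0.2 rad and value of joint guard above 0.03 rad).
It fails at once if the lever goes over the fourth click (value of joint lever above 0.77 rad).
It fails at once if a jar or the tin is moved more than 30 mm or knocked over (distance of any of jar_amber_mid, jar_white_mid, tea_tin_mid from where it was at the start of the episode above 0.03 m or angle between any of jar_amber_mid, jar_white_mid, tea_tin_mid's own z axis and vertical above 0.5 rad).
It also fails if it takes over 64 s, if anything falls off the work surface, if the arm or the gripper's body presses on something with over 40 N, if the wrist force passes 120 N, or if a joint passes its speed limit or range.

## Working session

There is one attempt and no reset: what is moved stays moved. The work goes in short steps, Python scripts to look and compute and a tool call to move; the robot and the scene stay as the last step left them, time stands still between calls to the robot, and variables do not carry over. Pictures are saved under pics/ and viewed, and the job is handed in when it is done.

Besides the shell and the picture viewer there is one more tool, called after "Call:" in YAML: its name, and indented under it one key for each argument. jog_arm: Moves the arm, as the interface text tells. Its arguments: {"type":"object","properties":{"increments":{"type":"array"},"squeeze":{"type":"number"}},"required":["increments"]}

```bash
mkdir -p pics; ls; cat > h.py <<'E'
from cell import *
import numpy as np, cv2
def save(c,n): cv2.imwrite('pics/'+n,cv2.cvtColor(c['image'],cv2.COLOR_RGB2BGR))
def w(c,p):
    R=cv2.Rodrigues(np.array(c['rvec'],float))[0]; return R.T@(np.array(p,float)-np.array(c['tvec'],float).ravel())
def proj(c,P):
    return cv2.projectPoints(np.array(P,float).reshape(-1,3),np.array(c['rvec'],float),np.array(c['tvec'],float),np.array(c['K'],float),None)[0].reshape(-1,2)
E
python3 - <<'E'
from h import *
s=read_state(); print({k:np.round(v,3) for k,v in s.items()})
for n in ['scene','top']:
    c=camera(n); save(c,n+'1.png')
    for t in ['press','guard','guard_push','guard_hinge','lever','lever_knob','jar_amber_mid','jar_white_mid','tea_tin_mid']:
        try:
            for r in recognise(c,t)[:2]: print(n,t,round(r['conf'],2),np.round(w(c,r['centre']),0))
        except Exception as e: print(t,e)
E
```

```text
pics
{'clock': np.float64(0.0), 'joints': array([-1.306,  0.3  ,  1.522, -0.   ,  1.321, -0.067]), 'qd': array([-0.001, -0.   , -0.001,  0.001,  0.002, -0.   ]), 'effort': array([-0.0000e+00, -5.3180e+01, -3.5274e+01,  7.1000e-02,  2.4000e-02,
       -0.0000e+00]), 'eef_pos': array([ 179.076, -519.762,  226.885]), 'eef_rot': array([-3.14 , -0.   ,  0.332]), 'wrist_force': array([ 0.785,  0.2  , -0.587]), 'moment': array([-0.013,  0.041,  0.009]), 'finger_gap': np.float64(93.43)}
scene press 0.77 [553.  69. 173.]
scene guard 0.8 [513. 175. 116.]
scene guard_push 0.98 [509. 183. 118.]
scene guard_hinge 0.71 [510. 176. 119.]
scene lever 0.76 [599.  64. 181.]
scene lever_knob 0.6 [595.  61. 182.]
scene jar_white_mid 0.76 [ 465. -109.   73.]
scene tea_tin_mid 0.64 [ 582. -120.   79.]
top press 0.71 [510.  49. 181.]
top guard 0.65 [509. 176. 139.]
top guard_push 0.82 [513. 174. 139.]
top guard_hinge 0.71 [513. 172. 138.]
top guard_hinge 0.64 [597. 123. 199.]
top lever 0.75 [597. 119. 203.]
top lever_knob 0.93 [596. 122. 198.]
top jar_amber_mid 0.78 [659. 292.  67.]
top jar_white_mid 0.92 [ 444. -106.   95.]
top tea_tin_mid 0.98 [ 569. -126.   81.]
```

View pics/scene1.png

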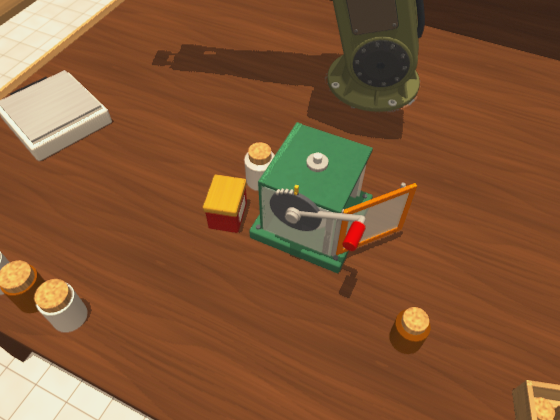

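View pics/top1.png

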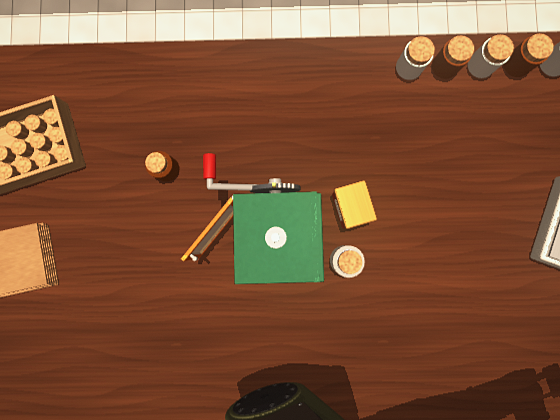

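```bash
cat >> h.py <<'E'
def back(c,px,z):
    R=cv2.Rodrigues(np.array(c['rvec'],float))[0]; t=np.array(c['tvec'],float).ravel()
    o=-R.T@t; d=R.T@np.linalg.inv(np.array(c['K'],float))@np.array([px[0],px[1],1.]); return o+d*(z-o[2])/d[2]
E
python3 - <<'E'
from h import *
c=camera('top')
im=c['image']; hsv=cv2.cvtColor(im,cv2.COLOR_RGB2HSV)
g=cv2.inRange(hsv,(60,80,40),(90,255,255)); g=cv2.morphologyEx(g,cv2.MORPH_CLOSE,np.ones((25,25)));g=cv2.morphologyEx(g,cv2.MORPH_OPEN,np.ones((25,25)))
n,l,st,ce=cv2.connectedComponentsWithStats(g); i=1+np.argmax(st[1:,4])
b=cv2.minAreaRect(np.argwhere(l==i)[:,::-1].astype(np.float32)); print(b)
P=[back(c,p,180)[:2] for p in cv2.boxPoints(b)]; print(np.round(P,1), np.mean(P,0))
for px in [(275,237)]: print('centreknob',back(c,px,195))
k=cv2.inRange(hsv,(0,180,120),(4,255,255))|cv2.inRange(hsv,(175,180,120),(180,255,255))
k[:, :190]=0;k[:,225:]=0;k[:140]=0;k[200:]=0
r=cv2.minAreaRect(np.argwhere(k>0)[:,::-1].astype(np.float32));print(r,[np.round(back(c,p,201)[:2],1) for p in cv2.boxPoints(r)],back(c,r[0],205))
o=cv2.inRange(hsv,(8,190,150),(20,255,255)); o[:195]=0;o[265:]=0;o[:,:170]=0;o[:,240:]=0
q=np.argwhere(o>0)[:,::-1]; print(q.min(0),q.max(0),len(q))
r=cv2.minAreaRect(q.astype(np.float32));print(r,[np.round(back(c,p,173)[:2],1) for p in cv2.boxPoints(r)])
cv2.imwrite('pics/crop.png',cv2.resize(cv2.cvtColor(im[130:310,130:390],cv2.COLOR_RGB2BGR),None,fx=3,fy=3,interpolation=2))
E
```

```text
((278.0, 237.0), (90.0, 88.0), 90.0)
[[584.3 116.7]
 [581.  -50.9]
 [412.  -46.6]
 [414.7 118. ]] [498.02388077  34.30196494]
centreknob [497.19690487  39.29252941 195.        ]
((208.5, 165.5), (25.0, 11.0), 90.0) [array([656.5, 171.6]), array([656.1, 150.9]), array([608.8, 151.1]), array([609.2, 171.6])] [631.83838481 160.50179463 205.        ]
[181 197] [232 260] 244
((210.28118896484375, 231.8847198486328), (13.873037338256836, 79.01810455322266), 39.09385681152344) [array([460.5, 221.5]), array([575.9, 125.8]), array([558.7, 105.2]), array([443.6, 201. ])]
```

View pics/crop.png

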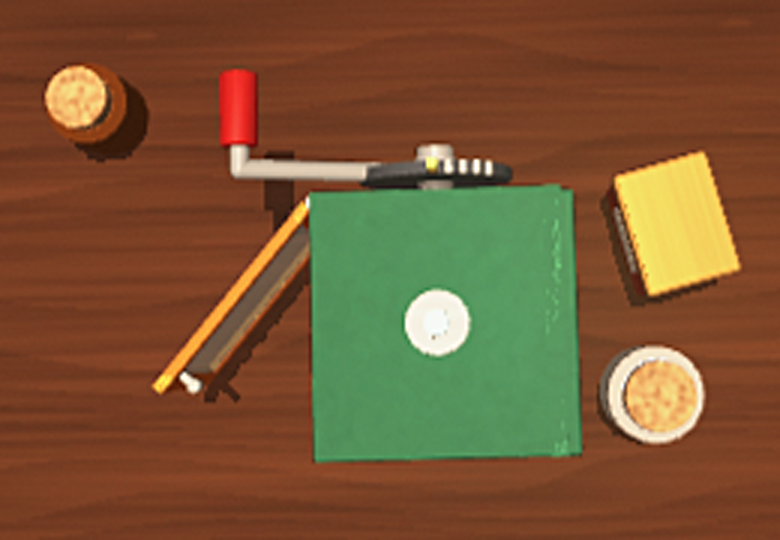

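```bash
cat >> h.py <<'E'
from scipy.spatial.transform import Rotation as Ro
def rows(poses,grip):
    # poses: list of (x,y,z,yaw) tool down; first = current
    for a,b in zip(poses[:-1],poses[1:]):
        R=Ro.from_euler('xyz',[np.pi,0,a[3]]); d=R.inv().apply(np.array(b[:3])-np.array(a[:3]))/10
        print(list(map(float,[*np.round(d,2),0,0,round(-np.degrees(b[3]-a[3]),1),grip])),end=',\n')
E
python3 - <<'E'
from h import *
s=read_state();p=s['eef_pos'];y=s['eef_rot'][2]
P=[(p[0],p[1],p[2],y),(p[0],p[1],p[2]+55,y),(p[0],p[1],p[2]+110,y)]
a0=np.arctan2(p[1],p[0]);a1=np.arctan2(245,475);r0=np.hypot(p[0],p[1]);r1=np.hypot(475,245);N=18
for t in np.linspace(0,1,N+1)[1:]:
    a=a0+t*(a1-a0);r=r0+t*(r1-r0);P.append((r*np.cos(a),r*np.sin(a),p[2]+110,y+t*(np.pi/2-y)))
rows(P,0)
c=camera('top')
# door tip & hinge
for px in [(181,259.5),(233,196)]: print(np.round(back(c,px,173),1))
h=np.array([573,119]);t=back(c,(181,259.5),173)[:2]-h;print(np.hypot(*t),np.arctan2(t[1],-t[0]))
E
```

```text
[0.0, 0.0, -5.5, 0.0, 0.0, -0.0, 0.0],
[0.0, 0.0, -5.5, 0.0, 0.0, -0.0, 0.0],
[5.22, -0.34, -0.0, 0.0, 0.0, -3.9, 0.0],
[5.21, -0.47, -0.0, 0.0, 0.0, -3.9, 0.0],
[5.18, -0.61, -0.0, 0.0, 0.0, -3.9, 0.0],
[5.16, -0.75, -0.0, 0.0, 0.0, -3.9, 0.0],
[5.13, -0.88, -0.0, 0.0, 0.0, -3.9, 0.0],
[5.09, -1.01, -0.0, 0.0, 0.0, -3.9, 0.0],
[5.06, -1.15, -0.0, 0.0, 0.0, -3.9, 0.0],
[5.02, -1.28, -0.0, 0.0, 0.0, -3.9, 0.0],
[4.97, -1.41, -0.0, 0.0, 0.0, -3.9, 0.0],
[4.93, -1.54, -0.0, 0.0, 0.0, -3.9, 0.0],
[4.88, -1.66, -0.0, 0.0, 0.0, -3.9, 0.0],
[4.82, -1.79, -0.0, 0.0, 0.0, -3.9, 0.0],
[4.77, -1.91, -0.0, 0.0, 0.0, -3.9, 0.0],
[4.71, -2.04, -0.0, 0.0, 0.0, -3.9, 0.0],
[4.64, -2.16, -0.0, 0.0, 0.0, -3.9, 0.0],
[4.58, -2.28, -0.0, 0.0, 0.0, -3.9, 0.0],
[4.51, -2.39, -0.0, 0.0, 0.0, -3.9, 0.0],
[4.44, -2.51, -0.0, 0.0, 0.0, -3.9, 0.0],
[457.9 219.6 173. ]
[577.5 119.6 173. ]
152.83751559665473 0.7183910615956506
```

Call:
jog_arm:
  increments:
    - [0,0,-5.5,0,0,0,0]
    - [0,0,-5.5,0,0,0,0]
    - [5.2,-0.3,0,0,0,-3.9,0]
    - [5.2,-0.5,0,0,0,-3.9,0]
    - [5.2,-0.6,0,0,0,-3.9,0]
    - [5.2,-0.8,0,0,0,-3.9,0]
    - [5.1,-0.9,0,0,0,-3.9,0]
    - [5.1,-1.0,0,0,0,-3.9,0]
    - [5.1,-1.1,0,0,0,-3.9,0]
    - [5.0,-1.3,0,0,0,-3.9,0]
  squeeze: 20

```text
clock: 2.35
eef_pos: [484.4, -248.0, 337.3]
eef_rot: [-3.141, 0.0, 0.879]
wrist_force: [0.6, 0.5, -0.3]
finger_gap: 1.0
```

Call:
jog_arm:
  increments:
    - [5.0,-1.4,0,0,0,-3.9,0]
    - [4.9,-1.5,0,0,0,-3.9,0]
    - [4.9,-1.7,0,0,0,-3.9,0]
    - [4.8,-1.8,0,0,0,-3.9,0]
    - [4.8,-1.9,0,0,0,-3.9,0]
    - [4.7,-2.0,0,0,0,-3.9,0]
    - [4.6,-2.2,0,0,0,-3.9,0]
    - [4.6,-2.3,0,0,0,-3.9,0]
    - [4.5,-2.4,0,0,0,-3.9,0]
    - [4.4,-2.5,0,0,0,-3.9,0]
    - [0,0,0,0,0,0,0]
    - [0,0,0,0,0,0,0]

```text
clock: 3.85
eef_pos: [480.7, 244.2, 337.4]
eef_rot: [3.142, 0.0, 1.557]
wrist_force: [0.2, -0.7, -0.2]
finger_gap: 0.5
```

Call:
jog_arm:
  increments:
    - [0,-0.1,4,0,0,-0.8,0]
    - [0,-0.1,4,0,0,0,0]
    - [0,-0.1,4,0,0,0,0]
    - [0,-0.1,4,0,0,0,0]
    - [0,0,3.7,0,0,0,0]
    - [0,0,0,0,0,0,0]

```text
clock: 4.6
eef_pos: [476.1, 243.0, 138.5]
eef_rot: [-3.137, 0.002, 1.569]
wrist_force: [0.3, 0.0, 0.6]
finger_gap: 0.7
```

```bash
python3 - <<'E'
from h import *
s=read_state(); print(s['eef_pos'],s['wrist_force'])
c=camera('scene');save(c,'s2.png')
E
```

```text
[476.08762088 242.99710446 138.51326493] [0.33796214 0.02907376 0.55114573]
```

View pics/s2.png

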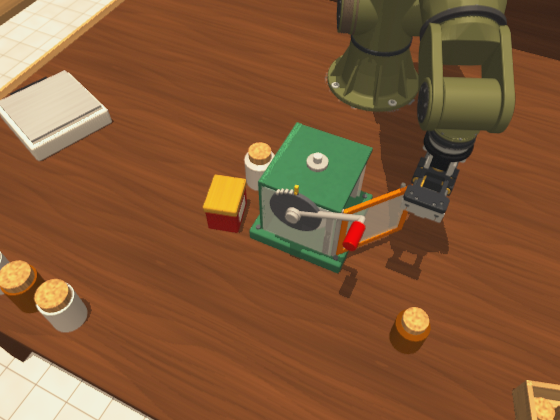

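The gripper, around (430,195), is outside the open door, whose tip is near (405,190). The lever is untouched. Next I push toward -y.

Call:
jog_arm:
  increments:
    - [-1.5,0,0,0,0,0,0]
    - [-1.5,0,0,0,0,0,0]
    - [-1.5,0,0,0,0,0,0]
    - [-1.5,0,0,0,0,0,0]
    - [-1.5,0,0,0,0,0,0]
    - [-1.5,0,0,0,0,0,0]
    - [0,0,0,0,0,0,0]

```text
clock: 5.52
eef_pos: [476.6, 153.6, 140.5]
eef_rot: [3.142, 0.0, 1.57]
wrist_force: [0.1, 0.5, 1.3]
finger_gap: 0.3
```

Call:
jog_arm:
  increments:
    - [-0.4,0,0,0,0,0,0]
    - [-0.4,0,0,0,0,0,0]
    - [0,0,0,0,0,0,0]

```text
clock: 5.9
eef_pos: [476.5, 146.5, 140.4]
eef_rot: [-3.142, 0.0, 1.571]
wrist_force: [-0.7, -0.8, 0.7]
finger_gap: 0.8
```

```bash
python3 - <<'E'
from h import *
s=read_state(); print(s['eef_pos'],s['wrist_force'])
c=camera('top');save(c,'t3.png')
cv2.imwrite('pics/crop3.png',cv2.resize(cv2.cvtColor(c['image'][130:310,130:390],cv2.COLOR_RGB2BGR),None,fx=3,fy=3,interpolation=2))
E
```

```text
[476.52396331 146.49778831 140.42127133] [-0.71153768 -0.76615793  0.67999705]
```

View pics/crop3.png

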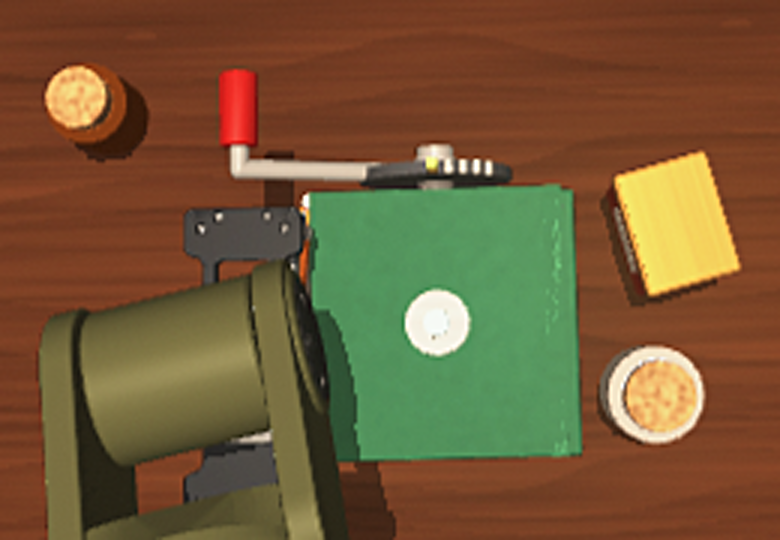

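The door is nearly shut: its orange edge is at (305,240), against the housing. I keep pushing in small steps.

Call:
jog_arm:
  increments:
    - [-0.3,0,0,0,0,0,0]
    - [-0.2,0,0,0,0,0,0]
    - [0,0,0,0,0,0,0]

```text
clock: 6.32
eef_pos: [476.3, 142.0, 140.5]
eef_rot: [-3.141, -0.001, 1.571]
wrist_force: [-1.6, 4.8, 0.7]
finger_gap: 0.4
```

Call:
jog_arm:
  increments:
    - [-0.2,0,0,0,0,0,0]
    - [-0.2,0,0,0,0,0,0]
    - [0,0,0,0,0,0,0]

```text
clock: 6.7
eef_pos: [476.6, 137.3, 140.5]
eef_rot: [3.141, 0.0, 1.571]
wrist_force: [0.1, -0.4, -1.1]
finger_gap: 0.3
```

Call:
jog_arm:
  increments:
    - [-0.2,0,0,0,0,0,0]
    - [-0.1,0,0,0,0,0,0]
    - [0,0,0,0,0,0,0]

```text
clock: 7.08
eef_pos: [476.6, 134.4, 140.5]
eef_rot: [3.142, 0.0, 1.571]
wrist_force: [0.2, -0.3, 0.5]
finger_gap: 0.4
```

Call:
jog_arm:
  increments:
    - [-0.1,0,0,0,0,0,0]
    - [-0.1,0,0,0,0,0,0]
    - [0,0,0,0,0,0,0]

```text
clock: 7.45
eef_pos: [476.5, 133.9, 140.5]
eef_rot: [3.141, -0.003, 1.572]
wrist_force: [0.9, 12.5, -2.0]
finger_gap: 0.8
```

Call:
jog_arm:
  increments:
    - [-0.1,0,0,0,0,0,0]
    - [-0.1,0,0,0,0,0,0]
    - [0,0,0,0,0,0,0]

```text
clock: 7.82
eef_pos: [476.5, 133.7, 140.6]
eef_rot: [3.141, -0.006, 1.572]
wrist_force: [2.9, 30.3, -4.3]
finger_gap: 0.3
```

Hard stop at y = 133.9, where I predicted 133, so the door is home. I back off, lift and look.

Call:
jog_arm:
  increments:
    - [0.4,0,0,0,0,0,0]
    - [1,0,0,0,0,0,0]
    - [3,0,0,0,0,0,0]
    - [4,0,0,0,0,0,0]
    - [2,0,-5,0,0,0,0]
    - [0,0,-5,0,0,0,0]
    - [0,0,-5,0,0,0,0]
    - [0,0,0,0,0,0,0]

```text
clock: 8.82
eef_pos: [477.4, 235.2, 294.2]
eef_rot: [3.135, -0.002, 1.571]
wrist_force: [-0.8, 0.9, -1.6]
finger_gap: 0.7
```

```bash
python3 - <<'E'
from h import *
s=read_state(); print(s['eef_pos'],s['wrist_force'])
c=camera('top')
for r in recognise(c,'lever_knob')[:2]: print(r['conf'],w(c,r['centre']))
A=cv2.resize(cv2.cvtColor(c['image'][130:310,160:390],cv2.COLOR_RGB2BGR),None,fx=1.7,fy=1.7,interpolation=2)
c=camera('scene')
for r in recognise(c,'lever_knob')[:2]: print(r['conf'],w(c,r['centre']))
B=cv2.resize(cv2.cvtColor(c['image'][110:290,210:440],cv2.COLOR_RGB2BGR),None,fx=1.7,fy=1.7,interpolation=2)
cv2.imwrite('pics/c4.png',np.hstack([A,B]))
E
```

```text
[477.35611392 235.15242529 294.17799852] [-0.77275831  0.87802416 -1.59877924]
0.94 [593.33167108 122.50937743 202.63844495]
0.69 [498.53536573 123.95582542 172.9902025 ]
0.74 [598.63158345  63.40564372 179.27839659]
```

View pics/c4.png

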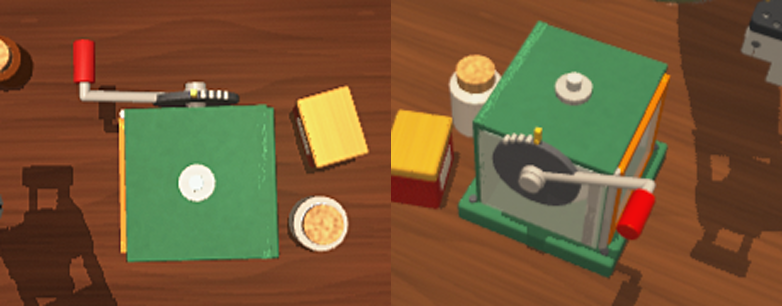

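The door is flush: the orange edge is a straight line along the housing front, x≈122 in the left crop. The lever is at rest with its knob near (84,60). I move above the knob.

Call:
jog_arm:
  increments:
    - [-1.8,3.9,0,0,0,0,0]
    - [-1.8,3.9,0,0,0,0,0]
    - [-1.8,3.9,0,0,0,0,0]
    - [-1.8,3.8,0,0,0,0,0]
    - [0,0,1.5,0,0,0,0]
    - [0,0,1.5,0,0,0,0]
    - [0,0,0,0,0,0,0]
    - [0,0,0,0,0,0,0]

```text
clock: 10.02
eef_pos: [631.2, 163.1, 261.1]
eef_rot: [3.141, -0.0, 1.572]
wrist_force: [0.3, -0.6, 0.2]
finger_gap: 0.3
```

```bash
python3 - <<'E'
from h import *
s=read_state(); print(s['eef_pos'],s['wrist_force'])
c=camera('scene'); c2=camera('wrist')
B=cv2.resize(cv2.cvtColor(c['image'][60:300,210:450],cv2.COLOR_RGB2BGR),(420,420),interpolation=2)
cv2.imwrite('pics/c5.png',np.hstack([B,cv2.resize(cv2.cvtColor(c2['image'],cv2.COLOR_RGB2BGR),(380,420))]))
E
```

```text
[631.18708357 163.08670227 261.13090373] [ 0.28938094 -0.56100693  0.17171986]
```

View pics/c5.png

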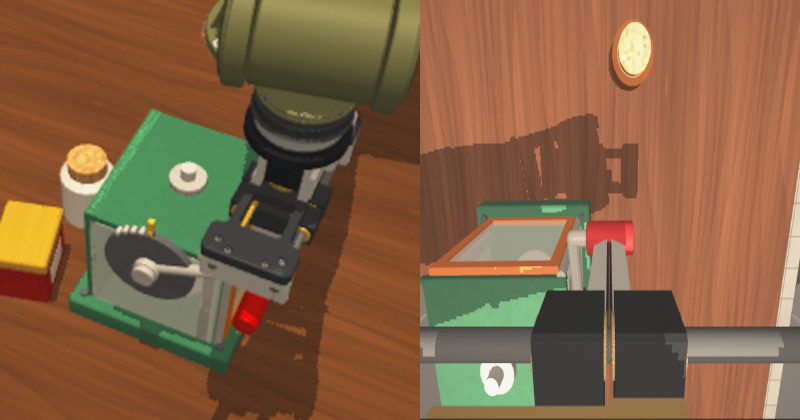

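The closed fingers are centred above the red knob, near (615,235) in the wrist view. I press down and watch the force.

Call:
jog_arm:
  increments:
    - [0,0,1.2,0,0,0,0]
    - [0,0,1.0,0,0,0,0]
    - [0,0,0,0,0,0,0]

```text
clock: 10.5
eef_pos: [631.2, 162.5, 237.1]
eef_rot: [-3.14, 0.0, 1.571]
wrist_force: [-0.2, 0.5, -0.1]
finger_gap: 0.2
```

Call:
jog_arm:
  increments:
    - [0,0,0.4,0,0,0,0]
    - [0,0,0.4,0,0,0,0]
    - [0,0,0,0,0,0,0]

```text
clock: 10.88
eef_pos: [631.8, 163.3, 231.3]
eef_rot: [3.14, -0.001, 1.571]
wrist_force: [-0.5, 3.5, 5.3]
finger_gap: 0.6
```

Call:
jog_arm:
  increments:
    - [0,0,0.4,0,0,0,0]
    - [0,0,0.4,0,0,0,0]
    - [0,0,0,0,0,0,0]

```text
clock: 11.25
eef_pos: [631.8, 163.4, 223.3]
eef_rot: [3.139, -0.002, 1.572]
wrist_force: [0.4, 3.4, 6.1]
finger_gap: 0.6
```

Call:
jog_arm:
  increments:
    - [0,0,0.3,0,0,0,0]
    - [0,0,0.3,0,0,0,0]
    - [0,0,0,0,0,0,0]

```text
clock: 11.62
eef_pos: [632.0, 163.8, 217.9]
eef_rot: [3.139, -0.002, 1.572]
wrist_force: [0.2, 5.8, 8.1]
finger_gap: 0.3
```

Call:
jog_arm:
  increments:
    - [0,0,0.3,0,0,0,0]
    - [0,0,0.3,0,0,0,0]
    - [0,0,0,0,0,0,0]

```text
clock: 12.0
eef_pos: [631.9, 163.5, 211.6]
eef_rot: [3.139, -0.002, 1.572]
wrist_force: [-0.2, 3.7, 5.3]
finger_gap: 0.8
```

Call:
jog_arm:
  increments:
    - [0.1,0,0.3,0,0,0,0]
    - [0.1,0,0.3,0,0,0,0]
    - [0,0,0,0,0,0,0]

```text
clock: 12.38
eef_pos: [631.8, 165.1, 205.1]
eef_rot: [3.14, -0.001, 1.571]
wrist_force: [0.8, 3.3, 3.4]
finger_gap: 0.5
```

First click: the force peaked at 8.1 N near z = 218 and then eased, as predicted. Next, the second.

Call:
jog_arm:
  increments:
    - [0.1,0,0.3,0,0,0,0]
    - [0.1,0,0.3,0,0,0,0]
    - [0,0,0,0,0,0,0]

```text
clock: 12.75
eef_pos: [631.7, 166.6, 198.6]
eef_rot: [3.141, -0.0, 1.571]
wrist_force: [1.4, 2.6, 4.1]
finger_gap: 0.3
```

Call:
jog_arm:
  increments:
    - [0,0,0.3,0,0,0,0]
    - [0,0,0.3,0,0,0,0]
    - [0,0,0,0,0,0,0]

```text
clock: 13.12
eef_pos: [631.7, 167.1, 193.0]
eef_rot: [3.14, -0.001, 1.571]
wrist_force: [1.5, 5.8, 6.5]
finger_gap: 0.4
```

Call:
jog_arm:
  increments:
    - [0,0,0.3,0,0,0,0]
    - [0,0,0.3,0,0,0,0]
    - [0,0,0,0,0,0,0]

```text
clock: 13.5
eef_pos: [631.6, 166.9, 186.6]
eef_rot: [3.141, -0.001, 1.571]
wrist_force: [0.7, 4.2, 5.0]
finger_gap: 0.5
```

Call:
jog_arm:
  increments:
    - [0,0,0.3,0,0,0,0]
    - [0,0,0.3,0,0,0,0]
    - [0,0,0,0,0,0,0]

```text
clock: 13.88
eef_pos: [631.5, 166.6, 180.4]
eef_rot: [-3.141, -0.0, 1.571]
wrist_force: [1.2, 2.5, 3.9]
finger_gap: 0.3
```

Call:
jog_arm:
  increments:
    - [0,0,0.3,0,0,0,0]
    - [0,0,0.2,0,0,0,0]
    - [0,0,0,0,0,0,0]

```text
clock: 14.25
eef_pos: [631.5, 166.6, 175.3]
eef_rot: [-3.141, -0.0, 1.571]
wrist_force: [-0.9, 4.3, 4.0]
finger_gap: 0.8
```

Second click felt: 6.5 N at z = 193, then easing through 186. Now the third, with the predicted peak near 170, tooth top at 162 and notch at about 152.

Call:
jog_arm:
  increments:
    - [0,0,0.3,0,0,0,0]
    - [0,0,0.2,0,0,0,0]
    - [0,0,0,0,0,0,0]

```text
clock: 14.62
eef_pos: [631.5, 166.6, 170.7]
eef_rot: [3.141, -0.0, 1.571]
wrist_force: [-0.8, 3.9, 7.3]
finger_gap: 0.6
```

Call:
jog_arm:
  increments:
    - [0,0,0.3,0,0,0,0]
    - [0,0,0.2,0,0,0,0]
    - [0,0,0,0,0,0,0]

```text
clock: 15.0
eef_pos: [631.5, 166.5, 165.5]
eef_rot: [3.142, 0.0, 1.571]
wrist_force: [-1.2, 2.7, 4.6]
finger_gap: 1.0
```

Call:
jog_arm:
  increments:
    - [0,0,0.3,0,0,0,0]
    - [0,0,0.2,0,0,0,0]
    - [0,0,0,0,0,0,0]

```text
clock: 15.38
eef_pos: [631.5, 166.3, 160.4]
eef_rot: [-3.141, 0.001, 1.571]
wrist_force: [-0.6, 1.1, 3.5]
finger_gap: 0.4
```

Call:
jog_arm:
  increments:
    - [0,0,0.2,0,0,0,0]
    - [0,0,0.2,0,0,0,0]
    - [0,0,0,0,0,0,0]

```text
clock: 15.75
eef_pos: [631.5, 166.0, 156.3]
eef_rot: [-3.141, 0.001, 1.571]
wrist_force: [0.5, -1.1, 4.2]
finger_gap: 0.5
```

Call:
jog_arm:
  increments:
    - [0,0,0.2,0,0,0,0]
    - [0,0,0.2,0,0,0,0]
    - [0,0,0,0,0,0,0]
    - [0,0,0,0,0,0,0]
    - [0,0,0,0,0,0,0]
    - [0,0,0,0,0,0,0]

```text
clock: 16.5
eef_pos: [631.6, 166.5, 152.4]
eef_rot: [3.142, 0.0, 1.571]
wrist_force: [-0.4, -3.2, 4.3]
finger_gap: 0.5
```

```bash
python3 - <<'E'
from h import *
for i in range(2):
    c=camera(['top','scene'][i]); s=read_state(); print(s['eef_pos'],s['wrist_force'],s['clock'])
    for t in ['jar_amber_mid','jar_white_mid','tea_tin_mid']:
        for r in recognise(c,t)[:1]: print(t,r['conf'],np.round(w(c,r['centre'])))
    if i==0: A=cv2.resize(cv2.cvtColor(c['image'][130:310,130:390],cv2.COLOR_RGB2BGR),(400,300))
    else: B=cv2.resize(cv2.cvtColor(c['image'][110:290,210:450],cv2.COLOR_RGB2BGR),(400,300))
cv2.imwrite('pics/c6.png',np.hstack([A,B]))
E
```

```text
[631.54684503 166.51588449 152.44196004] [-0.44903451 -3.56911745  3.42441987] 16.55
jar_amber_mid 0.57 [639. 291.  58.]
jar_white_mid 0.9 [ 446. -108.   96.]
tea_tin_mid 0.93 [ 573. -126.   81.]
[631.55189205 166.53641917 152.43860131] [ 0.09581028 -2.67841867  3.26479631] 16.75
jar_amber_mid 0.68 [680. 297.  65.]
jar_white_mid 0.81 [ 466. -111.   76.]
tea_tin_mid 0.81 [ 582. -119.   80.]
```

View pics/c6.png

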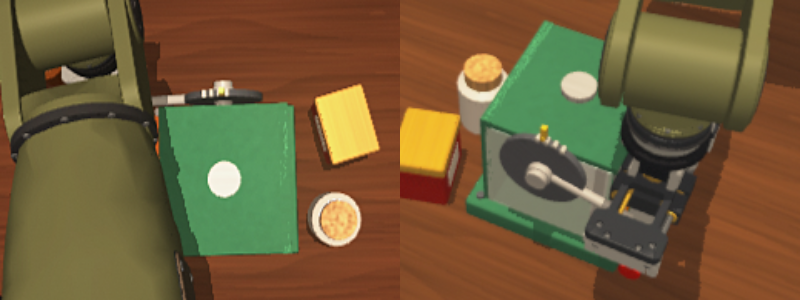

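The lever sits below level at (580,190) and is held by the fingers with about 3.4 N. Three teeth have passed, the bystanders haven't moved, and nothing has touched the door since it snapped shut. I hand it in.

```bash
python3 - <<'E'
from h import *
print(sign_off()); print(read_state()['eef_pos'],read_state()['wrist_force'])
E
```

```text
the job is handed in; nothing more can be done
None
the job is handed in; nothing more can be done
```

The job is handed in with the guard door shut and the lever held at the third click. `sign_off` gave no verdict.

**Guard:** I pushed the door with closed fingers. I felt the catch resist at about 5 N, then give way, then a hard stop at y = 134 mm, where I had predicted 133. The pictures after I backed off show it flush with the housing. In the last pictures the arm hid most of the door, but nothing came near it after it snapped shut.

**Lever:** I pressed the knob from above and felt three clicks. They peaked at TCP heights of about 218, 193 and 171 mm, each followed by an easing, close to the predicted tooth positions. I stopped in the third notch at a TCP height of 152.4 mm, which works out to a lever angle of about 0.645 rad. There was no fourth peak. The lever was held still with about 3.4 N downward, plus about 3 N sideways friction.

**Jars and tin:** The white jar and the tin read within about 4 mm of their first positions. The amber jar's readings were poor and disagreed (x = 659 mm at first; at the end 639 from the top camera and 680 from the scene camera), probably because the arm partly hid it. The gripper stayed well clear of it.

Time used was 16.8 s of the 64 s allowed.

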